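# Put the gouge away and close the carving chest

## Robot

A 6-joint arm with a two-finger parallel gripper is mounted at the origin on the work surface. World frame = base frame: x ahead of the robot, y to its left, z up, the work surface at z = 0. Lengths are in m, angles in degrees, forces in N, time in s.
With the tool pointing down it reaches from about 0.3 to 0.75 m from the base axis. Payload 8.5 kg.
Tool frame: the origin (TCP) lies on the centre line of the jaws, within the pads' length; the fingertips stand 19 mm ahead of it and the grasp point (between the pads) is the TCP; z points along the fingers, x is the direction in which the jaws open and shut, and the axes are right-handed (so a half turn about z gives the same grasp; the last joint's range is limited). The gripper opens to 85 mm and grips with 20 to 120 N. Pads are 22 mm wide; open, the fingers measure 114 mm over their backs; the gripper's body (76 mm by 85 mm) begins 54 mm behind the grasp point. The pads swing forward as they close: fully open they stand 13 mm farther back than shut.
Start: joints at [57.279, 21.807, 74.336, -0, 83.858, -12.336], TCP at [0.192, 0.516, 0.25] pointing down, gripper open.
Joint ranges: [-178.18, 178.18], [-50.72, 133.34], [12.68, 142.11], [-81.47, 261.47], [9.98, 163.14], [-165.26, 165.26]. Speed limits (degrees/s): [136.94, 136.94, 180, 180, 180, 180].

## Interface

Orientations are given as a 3x3 rotation matrix whose columns are the frame's x, y, z axes.
In Python, from rig import env, cams, order gives the robot as it stands.
- The arm moves only by the tool step_arm, never from a script. Its argument "steps" is a list of rows, each an object with "xyz": the shift along the tool's x, y, z normalised to -1 to 1, where 1 is 0.04 m, a list of three; "turn": the turn, a rotation vector about the tool's x, y, z normalised to -1 to 1, where 1 is 0.08 rad, a list of three; "gripper": the gripper command: -1 is shut, 1 is fully open, values between are in proportion. A call has 1 to 20 rows; each row shifts and turns the commanded pose from where the row before left it, along the tool's axes as they then stand; what a row does not reach is not made up. A row lasts 1/12 s, in which the tool goes at most 41.7 mm and 7.16 degrees, less where a joint would pass 70% of its speed; a pose out of reach is approached as far as the arm can. A call with a number of a shift or a turn outside -1 to 1 is refused whole. A call with a gripper value outside its range is refused whole. The fingers move at their own pace and stop on an object; "squeeze" is the grip in N (left out, the last holds). Time passes only in rows, so rows that do not move let the fingers close. It gives the time, the measured TCP pose, the force and the opening at its end, in the units of the state.
- env.observe(): the state, without advancing time (a new reading comes with each control period).
- cams.get_image(name): name is "side" or "top" or "wrist"; returns (picture, depth): 420x560x3 uint8, red, green, blue; 420x560 float32, m along the optical axis (not along the pixel's ray), 0 where there is no reading.
- cams.camera_info(name): a dict with "fx", "fy", "cx", "cy" (pixels), "extrinsics" (4x4, takes a point from camera to world coordinates). Camera axes: x right, y down, z forward; pixel columns grow to the right and rows downward; lengths in m; the calibration is good to about 2 mm. A picture is of the moment at which its call begins: read the wrist's pose just before it. camera_info takes no time and is no camera call; for the wrist camera it gives the pose at the moment of the call.
- order.close_job(): hands the job in, once; it reports no verdict.
The state is a dict: "time_s": time; "q": joint angles; "qvel": joint speeds; "joint_efforts": joint torques, N m; "position": TCP position; "tool_rot": TCP orientation; "ft_force": force on the tool from outside, world axes, zero at the start; "wrist_torque": the same for the moment, N m; "grip_width": finger opening in m.
Only numpy, scipy, OpenCV 4.12 (cv2) and the standard library are available. Lean on these libraries where they do the work, as an engineer would, in place of code of your own. Each camera call takes 0.05 s, during which the arm holds its last target. There are 200 camera calls.

## Task

Pick up the wooden-handled gouge that lies beside the carving chest and lay it lengthways in the empty front bay without dropping it in. Then press the red roller at the knee of the locked lid stay until the stay breaks, lower the lid gently until it is fully shut, and slide the bolt on the lid fully home into its keeper. Leave the mallet, flask and offcut where they are.

Things in the scene. Friction and masses are not known exactly. Their poses are not given: they have to be found in the camera images.
- chest: Brown wooden chest fixed to the bench, 240 (x) x 280 (y) x 85 mm high without lid. Origin: centre of underside; z up, x from the open front to the hinge side, y along its length to the end with the bolt's steel keeper. Walls 12 mm. Lid hinge axis on the rim at x = 120, z = 85 mm. The open lid leans over the knee of the stay, so reach that with the tool tilted, from the front (-x) side.
- front_bay (a point): Middle of the floor (green) of the empty front bay, chest axes. The bay is 96 mm wide (x), 256 mm long (y); floor 35 mm above the bench, chest rim 50 mm above the floor; a divider 6 mm thick, 30 mm high, parts it from the rear bay, which already holds two tools. At x = -60, y = 0 of the chest.
- lid (a joint): Lid hinge, rad: 0 = standing open 1.13 rad (65 degrees) up from shut, locked by the stay; 1.13 = fully shut on the rim, its top at z = 97 mm. Plywood, 240 x 280 x 12 mm, 0.5 kg; its underside passes through the hinge axis. Stiff hinges: it stays at any angle where it is left; once the stay is broken, 1 to 4 N at its front edge lowers it; with the stay locked it cannot be pushed down.
- lid_edge (a point): Middle of the lid's front (free) edge, 240 mm from the hinge, in mid-thickness (6 mm above the underside); axes of the lid: x from the front edge to the hinge, z out of its top face.
- knee (a joint): Fold angle at the knee of the stay, rad: 0 = locked slightly over centre, about 0.17 = arms in line, over 0.45 = broken; about 3.2 with the lid shut. Moved by pressing the roller (a few newtons) or, once past centre, by lowering the lid. It stays where it is left.
- roller (a point): Centre of the red roller on the knee axis, 24 mm in diameter, 46 mm long along the chest's y. Locked, it is at x = 21, y = -90, z = 128 mm of the chest. Pressed, it gives way from the front towards the hinge and down, first along (0.93, 0, -0.37) of the chest, on a circle of 70 mm radius about stay_pivot; 20 to 35 mm of travel breaks the stay.
- stay_pivot (a point): Pivot of the stay's lower steel arm (70 mm long, as is the upper) on the inside of the chest's end wall: x = -5, y = -117, z = 63 mm of the chest. The upper arm is pivoted on the underside of the lid.
- bolt (a joint): Slide bolt on top of the lid, m: 0 = fully drawn, 0.035 = fully home in the keeper; moves to +y of the chest; about 2 N; stays where it is left. Fully home means over 0.029.
- bolt_knob (a point): Middle of the bolt's upright black knob, 16 mm in diameter, 38 mm tall, 140 mm from the hinge axis. With the lid shut it stands at x = -20 mm, y = 80 mm plus the bolt's value, z = 107 to 145 mm of the chest; the bolt's 10 mm rod runs along y under and behind it, top at z = 113 mm; steel guides beside it reach z = 116 mm.
- gouge: Gouge lying on the bench, 190 mm long overall, 0.14 to 0.28 kg. Origin: middle of its length, on its underside; x points to the steel tip. Handle of pale wood, flat-sided, 30 mm wide (y) and 26 mm high, from x = -95 to 15 mm; brass ferrule to 27 mm; steel blade 24 mm wide, 5 mm thick, to x = 95 mm. Centre of mass near x = -8 mm.
- gouge_mid (a point): Middle of the gouge: its origin raised 13 mm.
- mallet: Bystander: joiner's mallet lying on the bench, 200 mm long; dark head 60 x 110 x 60 mm at its +x end, pale handle to -x. Origin on the bench below the handle. It lies on one side of the chest, the gouge on the other; which is which varies.
- flask: Bystander: green steel flask standing upright, 70 mm in diameter, 200 mm tall. Origin: centre of its underside.
- offcut: Bystander: wood offcut with a green top, 160 x 50 x 35 mm. Origin: centre of its underside.
Things that resemble listed ones, but are neither listed nor needed, are in the scene too. Of the things that look like the gouge, take the one that is nearest to the robot's base at the start.

How it is judged:
By the outcome, as a careful person would: the job done as asked, in the order asked, and still so for the second after the job is handed in, with the robot touching nothing.
It also fails if it takes over 72 s, if anything falls off the work surface, if the arm or the gripper's body presses on something with over 40 N, if the wrist force passes 120 N, or if a joint passes its speed limit or range.

## Working session

There is one attempt and no reset: what is moved stays moved. The work goes in short steps, Python scripts to look and compute and a tool call to move; the robot and the scene stay as the last step left them, time stands still between calls to the robot, and variables do not carry over. Pictures are saved under pics/ and viewed, about 8 in all and at most 12, crops included, and the job is handed in when it is done.

Besides the shell and the picture viewer there is one more tool, called as name(argument=value, ...), one argument or row to a line, values as JSON. step_arm: Moves the arm, as the interface text tells. Scaled input: -1 to 1 covers 0.04 m each way for a shift and 0.08 rad each way for a turn. Its arguments: {"type":"object","properties":{"steps":{"type":"array"},"squeeze":{"type":"number"}},"required":["steps"]}

```bash
ls; mkdir -p pics; python3 - <<'E'
from rig import env,cams
import cv2,numpy as np
for n in ("top","side"):
    im,d=cams.get_image(n); i=cams.camera_info(n)
    np.savez(f"pics/{n}0.npz",im=im,d=d,E=i["extrinsics"],K=[i["fx"],i["fy"],i["cx"],i["cy"]])
    cv2.imwrite(f"pics/{n}0.png",im[:,:,::-1]); print(n,{k:np.round(v,3) for k,v in i.items()})
print(env.observe())
E
```

```text
pics
top {'fx': np.float64(394.025), 'fy': np.float64(394.025), 'cx': np.float64(275.545), 'cy': np.float64(214.811), 'extrinsics': array([[-0.015, -0.997,  0.072,  0.5  ],
       [-1.   ,  0.015,  0.002,  0.085],
       [-0.003, -0.072, -0.997,  1.478],
       [ 0.   ,  0.   ,  0.   ,  1.   ]])}
side {'fx': np.float64(461.04), 'fy': np.float64(461.04), 'cx': np.float64(276.165), 'cy': np.float64(202.669), 'extrinsics': array([[ 0.582, -0.691,  0.428,  0.044],
       [-0.813, -0.493,  0.309, -0.324],
       [-0.002, -0.528, -0.849,  1.284],
       [ 0.   ,  0.   ,  0.   ,  1.   ]])}
{'time_s': 0.1, 'q': array([ 5.72795031e+01,  2.18371232e+01,  7.43815460e+01, -3.43966766e-05,
        8.38577374e+01, -1.23349842e+01]), 'qvel': array([ 0.06700872, -0.10415614, -0.18451648, -0.00057179,  0.06741799,
       -0.04258712]), 'joint_efforts': array([ 3.55755845e-03, -4.49228418e+01, -2.31655258e+01, -2.59051230e-04,
        3.71488524e-03, -1.02901666e-05]), 'position': array([0.19144043, 0.51533902, 0.24976688]), 'tool_rot': array([[ 3.48334514e-01,  9.37370016e-01, -7.20334195e-04],
       [ 9.37369388e-01, -3.48335142e-01, -1.12225763e-03],
       [-1.30288837e-03, -2.84298158e-04, -9.99999111e-01]]), 'ft_force': array([0.22076457, 0.72022038, 0.24343369]), 'wrist_torque': array([ 0.00229958, -0.02019388,  0.00324708]), 'grip_width': 0.0858312241694742}
```

View pics/top0.png

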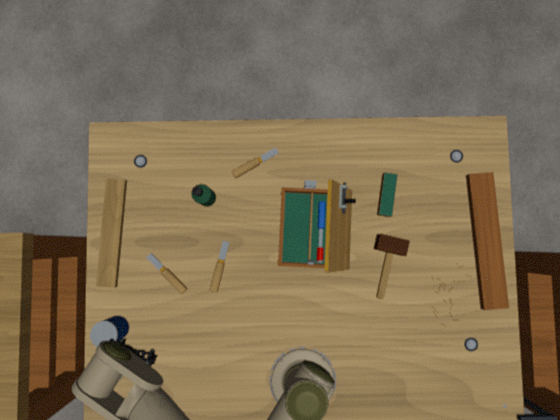

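View pics/side0.png

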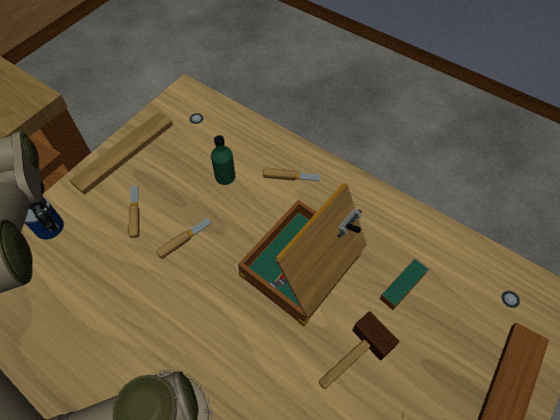

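The top view shows the chest at about (315,230). Its open front faces left (+y world) and the keeper is at the far end (310,185). Of the three gouges, the one at (218,268) looks nearest the base; the other two are at (167,273) and (254,163). The mallet is at right (390,260), the offcut at (388,195) and the flask at (203,195).

```bash
cat > h.py <<'E'
import numpy as np,cv2
def world(im,d,K,E):
    fx,fy,cx,cy=K; v,u=np.indices(d.shape)
    P=np.stack([(u-cx)/fx*d,(v-cy)/fy*d,d],-1)
    return P@E[:3,:3].T+E[:3,3]
def ray(u,v,z,K,E):
    fx,fy,cx,cy=K; r=E[:3,:3]@np.array([(u-cx)/fx,(v-cy)/fy,1]); o=E[:3,3]
    return o+r*(z-o[2])/r[2]
def load(n):
    f=np.load(f"pics/{n}.npz"); return f["im"],f["d"],f["K"],f["E"]
def grab(cams,n,tag):
    i=cams.camera_info(n); im,d=cams.get_image(n)
    np.savez(f"pics/{tag}.npz",im=im,d=d,E=i["extrinsics"],K=[i["fx"],i["fy"],i["cx"],i["cy"]])
    cv2.imwrite(f"pics/{tag}.png",im[:,:,::-1]); return load(tag)
E
python3 - <<'E'
from h import *
im,d,K,E=load("top0"); W=world(im,d,K,E)
print("bench z",np.median(W[300:330,200:260,2]),W[300:330,200:260,2].std())
# rim
r=np.zeros(d.shape,bool); r[175:285,270:330]=1
m=r&(abs(W[...,2]-.085)<.008); p=W[m][:,:2]; print("rim n",m.sum(),cv2.minAreaRect(p.astype(np.float32)))
hsv=cv2.cvtColor(im,cv2.COLOR_RGB2HSV)
g=r&(hsv[...,0]>60)&(hsv[...,0]<95)&(hsv[...,1]>80)
n,l,s,c=cv2.connectedComponentsWithStats(g.astype(np.uint8))
for k in range(1,n):
    if s[k,4]>100:
        print("green",s[k],np.median(W[l==k][:,2])); q=np.argwhere(l==k)[:,::-1]
        q=np.array([ray(u,v,.035,K,E)[:2] for u,v in q]); R=cv2.minAreaRect(q.astype(np.float32)); print(R,cv2.boxPoints(R))
# gouges
for nm,(a,b,e,f) in dict(A=(238,295,205,235),B=(245,295,142,192),C=(145,182,225,282)).items():
    r=np.zeros(d.shape,bool); r[a:b,e:f]=1
    m=r&(W[...,2]>.012); p=W[m]; R=cv2.minAreaRect(p[:,:2].astype(np.float32)); 
    print(nm,m.sum(),R,"dist",np.hypot(*R[0]),"zmax",np.percentile(p[:,2],90))
    s=r&(hsv[...,1]<60)&(hsv[...,2]>90); q=np.argwhere(s)
    if len(q): print(" blade c",ray(*q.mean(0)[::-1],.005,K,E)[:2],s.sum())
big=cv2.resize(im[170:310,130:360],None,fx=3.4,fy=3.4,interpolation=cv2.INTER_CUBIC); cv2.imwrite("pics/c0.png",big[:,:,::-1])
E
```

```text
bench z 0.0004348027152719647 0.0852191457160139
rim n 613 ((0.5680867433547974, -0.007164068520069122), (0.16407917439937592, 0.30238884687423706), 86.38053894042969)
green [ 283  193   27   70 1680] 0.03595097964626981
((0.5576959848403931, 0.013903241604566574), (0.08988544344902039, 0.2516925036907196), 86.44815826416016) [[ 0.4293072  -0.02315677]
 [ 0.68051624 -0.03874953]
 [ 0.68608475  0.05096326]
 [ 0.43487573  0.06655602]]
green [311 194  16  67 392] 0.035743396196124766
((0.5569818019866943, -0.06093832105398178), (0.04508689045906067, 0.24136170744895935), 82.43153381347656) [[ 0.4343831  -0.0673904 ]
 [ 0.6736421  -0.09918036]
 [ 0.6795805  -0.05448624]
 [ 0.4403215  -0.02269629]]
A 391 ((0.45217636227607727, 0.2422858029603958), (0.14412818849086761, 0.2951487898826599), 42.807308197021484) dist 0.5129969521521449 zmax 0.029511479506068028
 blade c [0.47820309 0.28480088] 128
B 429 ((0.4081827402114868, 0.32362544536590576), (0.15337523818016052, 0.48741328716278076), 3.496086597442627) dist 0.5209093762784838 zmax 0.030233334281661285
 blade c [0.44089316 0.54169382] 129
C 376 ((0.6858185529708862, 0.08910773694515228), (0.3209267854690552, 0.18920296430587769), 31.770139694213867) dist 0.691583166641993 zmax 0.02961478020939934
 blade c [0.83727619 0.11008191] 126
```

View pics/c0.png

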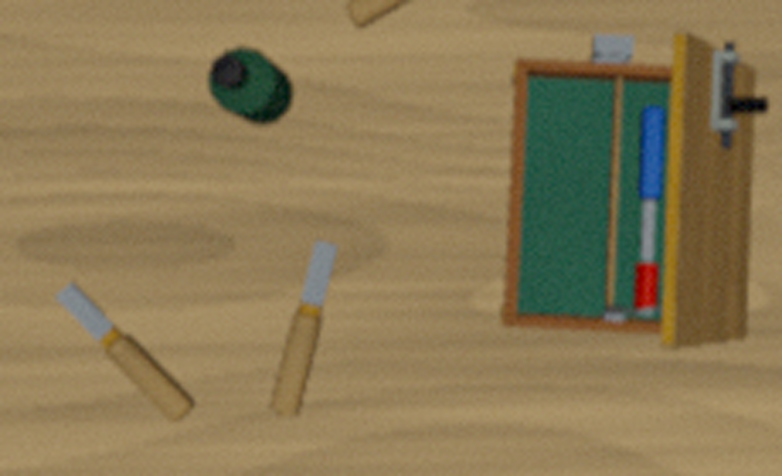

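```bash
cat >> h.py <<'E'
from scipy.spatial.transform import Rotation as Rn
O=np.array([.554,-.046,0]); YAW=np.radians(-3.55)
def axes():
    cy=np.array([np.cos(YAW),np.sin(YAW),0]); cx=np.array([cy[1],-cy[0],0]); return cx,cy
def c2w(x,y,z):
    cx,cy=axes(); return O+cx*x/1000+cy*y/1000+np.array([0,0,z/1000])
def w2c(p):
    cx,cy=axes(); q=np.asarray(p)-O; return np.round(1000*np.array([q@cx,q@cy,q[2]]),1)
def go(env,p,R):
    """normalised total tool-frame shift (shift first, then turn)"""
    s=env.observe(); R0=s["tool_rot"]
    sh=R0.T@(np.asarray(p)-s["position"])/.04; rv=Rn.from_matrix(R0.T@R).as_rotvec()/.08
    print("t",round(s["time_s"],2),"shift",sh.round(2),"turn",rv.round(2),"F",s["ft_force"].round(1),"grip",round(s["grip_width"],4))
def Rz(z,x):
    z=np.asarray(z,float);z/=np.linalg.norm(z); x=np.asarray(x,float);x=x-z*(x@z);x/=np.linalg.norm(x)
    return np.stack([x,np.cross(z,x),z],1)
E
python3 - <<'E'
from h import *
from rig import env
im,d,K,E=load("top0"); W=world(im,d,K,E)
hsv=cv2.cvtColor(im,cv2.COLOR_RGB2HSV)
b=ray(213.8,291.5,.02,K,E); t=ray(225.9,241.5,.005,K,E); print("A",b,t,np.linalg.norm(t-b),np.linalg.norm((b+t)[:2]/2))
b2=ray(183,292,.02,K,E); t2=ray(150,255,.005,K,E); print("B",b2,t2,np.linalg.norm(t2-b2),np.linalg.norm((b2+t2)[:2]/2))
m=(d>.3)&(W[...,2]>.3)&(W[...,1]>.3); p=W[m]
for z in np.arange(.3,.9,.05):
    q=p[(p[:,2]>z)&(p[:,2]<z+.05)]
    if len(q)>5: print(round(z,2),len(q),np.percentile(q[:,:2],[3,97],axis=0).round(3).tolist())
ax=(t-b)[:2]; ax/=np.hypot(*ax); mid=(b+t)/2; g=mid[:2]-.008*ax
print("grasp",g,"yaw",np.degrees(np.arctan2(ax[1],ax[0])))
for sg in (1,-1): go(env,[g[0],g[1],.18],Rz([0,0,-1],sg*np.array([-ax[1],ax[0],0])))
E
```

```text
A [0.32708775 0.31877497 0.02      ] [0.50910532 0.27528716 0.005     ] 0.1877407321333803 0.5128666165600871
B [0.32694873 0.43158469 0.02      ] [0.46324962 0.55837785 0.005     ] 0.18676037627903844 0.633332311536234
0.3 191 [[0.161, 0.446], [0.226, 0.571]]
0.35 67 [[0.201, 0.478], [0.23, 0.514]]
0.4 13 [[0.161, 0.452], [0.239, 0.493]]
0.45 690 [[0.117, 0.379], [0.263, 0.514]]
0.5 3827 [[0.109, 0.352], [0.252, 0.556]]
0.55 829 [[0.114, 0.308], [0.145, 0.417]]
grasp [0.41031553 0.29889011] yaw -13.437260164783087
t 0.1 shift [-3.16  7.01  1.75] turn [-0.    0.02 -1.52] F [0.2 0.7 0.2] grip 0.0858
t 0.1 shift [-3.16  7.01  1.75] turn [2.000e-02 1.000e-02 3.775e+01] F [0.2 0.7 0.2] grip 0.0858
```

step_arm(
  steps=[
    {"xyz": [-0.35,0.78,0.19],"turn": [0,0,-0.17],"gripper": 1},
    {"xyz": [-0.35,0.78,0.19],"turn": [0,0,-0.17],"gripper": 1},
    {"xyz": [-0.35,0.78,0.19],"turn": [0,0,-0.17],"gripper": 1},
    {"xyz": [-0.35,0.78,0.19],"turn": [0,0,-0.17],"gripper": 1},
    {"xyz": [-0.35,0.78,0.19],"turn": [0,0,-0.17],"gripper": 1},
    {"xyz": [-0.35,0.78,0.19],"turn": [0,0,-0.17],"gripper": 1},
    {"xyz": [-0.35,0.78,0.19],"turn": [0,0,-0.17],"gripper": 1},
    {"xyz": [-0.35,0.78,0.19],"turn": [0,0,-0.17],"gripper": 1},
    {"xyz": [-0.35,0.78,0.19],"turn": [0,0,-0.17],"gripper": 1},
    {"xyz": [0,0,0],"turn": [0,0,0],"gripper": 1},
    {"xyz": [0,0,0],"turn": [0,0,0],"gripper": 1},
  ],
)

```text
time_s: 1.02
position: [0.423, 0.3108, 0.1811]
tool_rot: [[0.234, 0.972, -0.002], [0.972, -0.234, -0.001], [-0.001, -0.001, -1.0]]
ft_force: [-0.8, 0.3, -0.3]
grip_width: 0.0856
```

```bash
python3 - <<'E'
from h import *
from rig import env,cams
print(env.observe()["position"],env.observe()["tool_rot"].round(3).tolist())
im,d,K,E=grab(cams,"wrist","w1"); print(E.round(3),K)
W=world(im,d,K,E); hsv=cv2.cvtColor(im,cv2.COLOR_RGB2HSV)
m=((d>0)&(W[...,2]>.012)&(W[...,2]<.035)).astype(np.uint8)
n,l,s,c=cv2.connectedComponentsWithStats(m)
for k in range(1,n):
    if s[k,4]>300:
        p=W[l==k]; print(s[k],np.percentile(p[:,2],[50,95]),cv2.minAreaRect(p[:,:2].astype(np.float32)))
E
```

```text
[0.42298481 0.31084446 0.18111337] [[0.234, 0.972, -0.002], [0.972, -0.234, -0.001], [-0.001, -0.001, -1.0]]
[[ 0.235  0.926  0.297  0.348]
 [ 0.972 -0.223 -0.073  0.329]
 [-0.001  0.306 -0.952  0.306]
 [ 0.     0.     0.     1.   ]] [346.63488096 346.63488096 283.9182446  206.31860742]
[ 395   23  165  151 8179] [0.02626729 0.02813606] ((0.39361631870269775, 0.4901497960090637), (0.17919008433818817, 0.030591242015361786), 44.461517333984375)
[ 250   71   39  216 7035] [0.02633883 0.02821927] ((0.42021745443344116, 0.2977103292942047), (0.03003557026386261, 0.19068482518196106), 75.24308013916016)
[   0  241   87  105 2403] [0.02414874 0.03397604] ((0.4694659113883972, 0.07863661646842957), (0.11892229318618774, 0.04329612851142883), 17.174348831176758)
[347 375  42  21 577] [0.02117731 0.03278735] ((0.6462047696113586, 0.3466208875179291), (0.04441877827048302, 0.009864632971584797), 86.98783874511719)
```

View pics/w1.png

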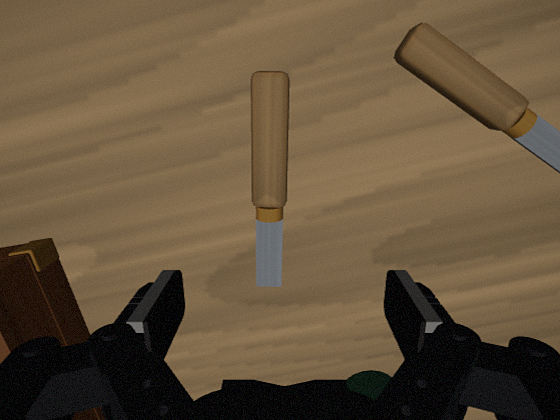

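The wrist view shows the target gouge upright at (269,72)–(269,287), measuring 190 × 30 mm as specified. The second gouge is at upper right, well clear.

```bash
python3 - <<'E'
from h import *
from rig import env
im,d,K,E=load("w1"); b=ray(269,72,.02,K,E); t=ray(269,287,.004,K,E); print(b,t,(b+t)/2,np.degrees(np.arctan2(*(t-b)[1::-1])),np.linalg.norm(t-b))
a=np.radians(-14.76); go(env,[.4125,.2997,.022],Rz([0,0,-1],[-np.sin(a),np.cos(a),0]))
E
```

```text
[0.32872877 0.3214432  0.02      ] [0.52012931 0.27181421 0.004     ] [0.42442904 0.2966287  0.012     ] -14.536314066843962 0.1983764196434735
t 1.07 shift [-0.35 -0.16  3.99] turn [-0.01  0.01  0.29] F [0.1 0.5 0.8] grip 0.0855
```

step_arm(
  steps=[
    {"xyz": [-0.18,-0.06,0.4],"turn": [0,0,0.15],"gripper": 0.5},
    {"xyz": [-0.17,-0.06,0.6],"turn": [0,0,0.14],"gripper": 0.4},
    {"xyz": [0,0,0.7],"turn": [0,0,0],"gripper": 0.4},
    {"xyz": [0,0,0.7],"turn": [0,0,0],"gripper": 0.4},
    {"xyz": [0,0,0.6],"turn": [0,0,0],"gripper": 0.4},
    {"xyz": [0,0,0.4],"turn": [0,0,0],"gripper": 0.4},
    {"xyz": [0,0,0.3],"turn": [0,0,0],"gripper": 0.4},
    {"xyz": [0,0,0.19],"turn": [0,0,0],"gripper": 0.4},
    {"xyz": [0,0,0.1],"turn": [0,0,0],"gripper": 0.4},
    {"xyz": [0,0,0],"turn": [0,0,0],"gripper": 0.4},
    {"xyz": [0,0,0],"turn": [0,0,0],"gripper": 0.4},
  ],
)

```text
time_s: 1.98
position: [0.4142, 0.2999, 0.0229]
tool_rot: [[0.253, 0.967, 0.001], [0.967, -0.253, 0.0], [0.001, 0.001, -1.0]]
ft_force: [0.2, -0.2, 0.3]
grip_width: 0.06
```

step_arm(
  steps=[
    {"xyz": [0,0,0],"turn": [0,0,0],"gripper": -1},
    {"xyz": [0,0,0],"turn": [0,0,0],"gripper": -1},
    {"xyz": [0,0,0],"turn": [0,0,0],"gripper": -1},
    {"xyz": [0,0,0],"turn": [0,0,0],"gripper": -1},
    {"xyz": [0,0,0],"turn": [0,0,0],"gripper": -1},
    {"xyz": [0,0,0],"turn": [0,0,0],"gripper": -1},
    {"xyz": [0,0,-0.3],"turn": [0,0,0],"gripper": -1},
    {"xyz": [0,0,-0.5],"turn": [0,0,0],"gripper": -1},
    {"xyz": [0,0,-0.8],"turn": [0,0,0],"gripper": -1},
    {"xyz": [0,0,-0.8],"turn": [0,0,0],"gripper": -1},
    {"xyz": [0,0,-0.8],"turn": [0,0,0],"gripper": -1},
    {"xyz": [0,0,-0.5],"turn": [0,0,0],"gripper": -1},
    {"xyz": [0,0,-0.3],"turn": [0,0,0],"gripper": -1},
    {"xyz": [0,0,0],"turn": [0,0,0],"gripper": -1},
  ],
  squeeze=50,
)

```text
time_s: 3.15
position: [0.4149, 0.2998, 0.1849]
tool_rot: [[0.254, 0.967, 0.005], [0.967, -0.254, 0.002], [0.003, 0.004, -1.0]]
ft_force: [0.7, 0.0, -2.3]
grip_width: 0.029
```

```bash
python3 - <<'E'
from h import *
from rig import env,cams
s=env.observe(); print(s["position"],s["ft_force"],s["grip_width"])
cx,cy=axes()
print("bay tgt",c2w(-70,8,180)); go(env,c2w(-70,8,180),Rz([0,0,-1],-cx))
# refine chest from side view floor/rim: wrist picture now sees chest? use side depth
im,d,K,E=grab(cams,"side","s1"); W=world(im,d,K,E)
m=(d>0)&(abs(W[...,2]-.085)<.004)&(W[...,0]>.35)&(W[...,0]<.8)&(W[...,1]>-.2)&(W[...,1]<.12)
p=W[m]; C=np.array([w2c(q) for q in p]); print(len(C))
f=C[(C[:,0]<-100)&(abs(C[:,1])<110)]; 
print("front rim x",np.percentile(f[:,0],[2,50,98]),"slope",np.polyfit(f[:,1],f[:,0],1))
for sgn in (1,-1):
    g=C[(sgn*C[:,1]>120)&(C[:,0]<-20)&(C[:,0]>-100)]; print(sgn,len(g),np.percentile(g[:,1],[2,50,98]),np.polyfit(g[:,0],g[:,1],1))
E
```

```text
[0.41493303 0.29983633 0.18493212] [ 0.6576435   0.00751839 -2.25997082] 0.02898779670596337
bay tgt [0.56631902 0.02337032 0.18      ]
t 3.15 shift [-5.73  5.41  0.13] turn [ 0.06 -0.03 -2.43] F [ 0.7  0.  -2.3] grip 0.029
738
front rim x [-120.2  -113.9  -107.41] slope [ 1.94667374e-03 -1.13773346e+02]
1 57 [124.7 132.7 138.6] [9.77550082e-04 1.31924867e+02]
-1 117 [-142.104 -136.3   -129.6  ] [-6.35232141e-03 -1.36427081e+02]
```

```bash
sed -i 's/^O=np.array.*YAW=/O=np.array([.5525,-.0459,0]); YAW=/' h.py; python3 - <<'E'
from h import *
from rig import env
cx,cy=axes(); go(env,c2w(-64,-8,180),Rz([0,0,-1],-cx))
E
```

```text
t 3.2 shift [-5.95  5.03  0.08] turn [ 0.02 -0.01 -2.43] F [ 0.6 -0.1 -2.5] grip 0.029
```

step_arm(
  steps=[
    {"xyz": [-0.3,0.25,0],"turn": [0,0,0],"gripper": -1},
    {"xyz": [-0.5,0.42,0],"turn": [0,0,0],"gripper": -1},
    {"xyz": [-0.6,0.5,0],"turn": [0,0,0],"gripper": -1},
    {"xyz": [-0.6,0.5,0],"turn": [0,0,0],"gripper": -1},
    {"xyz": [-0.6,0.5,0],"turn": [0,0,0],"gripper": -1},
    {"xyz": [-0.6,0.5,0],"turn": [0,0,0],"gripper": -1},
    {"xyz": [-0.6,0.5,0],"turn": [0,0,0],"gripper": -1},
    {"xyz": [-0.6,0.5,0],"turn": [0,0,0],"gripper": -1},
    {"xyz": [-0.6,0.5,0],"turn": [0,0,0],"gripper": -1},
    {"xyz": [-0.5,0.42,0],"turn": [0,0,0],"gripper": -1},
    {"xyz": [-0.3,0.25,0],"turn": [0,0,0],"gripper": -1},
    {"xyz": [-0.15,0.12,0],"turn": [0,0,-0.4],"gripper": -1},
    {"xyz": [0,0,0],"turn": [0,0,-0.6],"gripper": -1},
    {"xyz": [0,0,0],"turn": [0,0,-0.6],"gripper": -1},
    {"xyz": [0,0,0],"turn": [0,0,-0.5],"gripper": -1},
    {"xyz": [0,0,0],"turn": [0,0,-0.3],"gripper": -1},
    {"xyz": [0,0,0],"turn": [0,0,0],"gripper": -1},
  ],
)

```text
time_s: 4.62
position: [0.5453, 0.0194, 0.1815]
tool_rot: [[0.064, 0.998, -0.002], [0.998, -0.064, 0.0], [0.0, -0.002, -1.0]]
ft_force: [0.4, 0.0, -1.4]
grip_width: 0.0288
```

```bash
python3 - <<'E'
from h import *
from rig import env,cams
cx,cy=axes(); go(env,c2w(-64,-8,57.5),Rz([0,0,-1],-cx)); print(w2c(env.observe()["position"]))
grab(cams,"wrist","w2"); a=cv2.imread("pics/w2.png"); grab(cams,"side","s2"); b=cv2.imread("pics/s2.png")[130:410,180:460]
cv2.imwrite("pics/m2.png",np.hstack([cv2.resize(a,(400,300)),cv2.resize(b,(300,300))]))
E
```

```text
t 4.62 shift [-0.02  0.09  3.1 ] turn [-0.02 -0.   -0.02] F [ 0.4  0.  -1.4] grip 0.0288
[-64.7 -11.3 181.5]
```

View pics/m2.png

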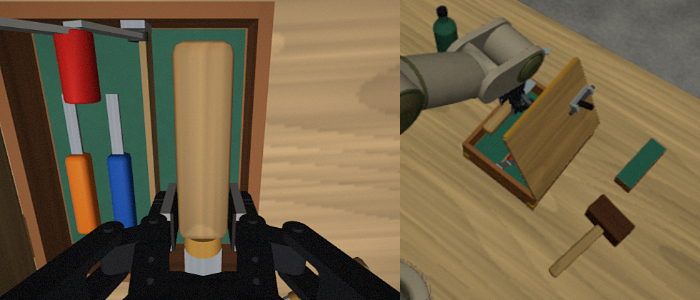

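The left view shows the gouge held over the bay, parallel to the walls. In the right view the arm clears the lid.

step_arm(
  steps=[
    {"xyz": [0,0.09,0.3],"turn": [0,0,0],"gripper": -1},
    {"xyz": [0,0,0.5],"turn": [0,0,0],"gripper": -1},
    {"xyz": [0,0,0.5],"turn": [0,0,0],"gripper": -1},
    {"xyz": [0,0,0.5],"turn": [0,0,0],"gripper": -1},
    {"xyz": [0,0,0.4],"turn": [0,0,0],"gripper": -1},
    {"xyz": [0,0,0.3],"turn": [0,0,0],"gripper": -1},
    {"xyz": [0,0,0.2],"turn": [0,0,0],"gripper": -1},
    {"xyz": [0,0,0.2],"turn": [0,0,0],"gripper": -1},
    {"xyz": [0,0,0.1],"turn": [0,0,0],"gripper": -1},
    {"xyz": [0,0,0],"turn": [0,0,0],"gripper": -1},
    {"xyz": [0,0,0],"turn": [0,0,0],"gripper": -1},
  ],
)

```text
time_s: 5.63
position: [0.5495, 0.0187, 0.0627]
tool_rot: [[0.065, 0.998, 0.001], [0.998, -0.065, -0.0], [-0.0, 0.001, -1.0]]
ft_force: [-0.3, -0.1, -1.7]
grip_width: 0.0287
```

step_arm(
  steps=[
    {"xyz": [0,0,0.04],"turn": [0,0,0],"gripper": -1},
    {"xyz": [0,0,0.04],"turn": [0,0,0],"gripper": -1},
    {"xyz": [0,0,0.02],"turn": [0,0,0],"gripper": -1},
    {"xyz": [0,0,0.02],"turn": [0,0,0],"gripper": -1},
    {"xyz": [0,0,0],"turn": [0,0,0],"gripper": -1},
    {"xyz": [0,0,0],"turn": [0,0,0],"gripper": -1},
  ],
)

```text
time_s: 6.13
position: [0.5494, 0.0187, 0.0581]
tool_rot: [[0.065, 0.998, 0.001], [0.998, -0.065, -0.0], [-0.0, 0.001, -1.0]]
ft_force: [-3.1, 0.7, 5.3]
grip_width: 0.0293
```

step_arm(
  steps=[
    {"xyz": [0,0,0],"turn": [0,0,0],"gripper": -0.2},
    {"xyz": [0,0,0],"turn": [0,0,0],"gripper": -0.1},
    {"xyz": [0,0,0],"turn": [0,0,0],"gripper": -0.05},
    {"xyz": [0,0,0],"turn": [0,0,0],"gripper": -0.05},
    {"xyz": [0,0,0],"turn": [0,0,0],"gripper": -0.05},
    {"xyz": [0,0,-0.1],"turn": [0,0,0],"gripper": -0.05},
    {"xyz": [0,0,-0.2],"turn": [0,0,0],"gripper": -0.05},
    {"xyz": [0,0,-0.5],"turn": [0,0,0],"gripper": -0.05},
    {"xyz": [0,0,-0.7],"turn": [0,0,0],"gripper": -0.05},
    {"xyz": [0,0,-0.7],"turn": [0,0,0],"gripper": -0.05},
    {"xyz": [0,0,-0.7],"turn": [0,0,0],"gripper": -0.05},
    {"xyz": [0,0,-0.5],"turn": [0,0,0],"gripper": -1},
    {"xyz": [0,0,-0.2],"turn": [0,0,0],"gripper": -1},
    {"xyz": [0,0,0],"turn": [0,0,0],"gripper": -1},
  ],
)

```text
time_s: 7.3
position: [0.5498, 0.0188, 0.2034]
tool_rot: [[0.064, 0.998, 0.004], [0.998, -0.064, -0.001], [-0.0, 0.004, -1.0]]
ft_force: [1.0, -0.2, -0.5]
grip_width: 0.0048
```

```bash
python3 - <<'E'
from h import *
from rig import env,cams
im,d,K,E=grab(cams,"wrist","w3"); W=world(im,d,K,E)
C=(W-O)@np.array([axes()[0],axes()[1],[0,0,1]]).T*1000
r=(d>0)&(C[...,0]>-107)&(C[...,0]<-20)&(abs(C[...,1])<127)&(C[...,2]<75)
h=r&(C[...,2]>50)&(C[...,2]<66); R=cv2.minAreaRect(C[h][:,:2].astype(np.float32)); print("handle",R,np.percentile(C[h][:,2],[50,90]))
hsv=cv2.cvtColor(im,cv2.COLOR_RGB2HSV); red=(d>0)&((hsv[...,0]<6)|(hsv[...,0]>174))&(hsv[...,1]>150)&(C[...,2]>100)
if red.sum(): print("roller top pts",red.sum(),np.percentile(C[red],[3,50,97],axis=0).round(1).tolist())
s=env.observe(); print(w2c(s["position"]),s["q"].round(1),s["grip_width"])
# roller press pose: tool z tilted 50deg from vertical towards +cx
cx,cy=axes(); t=np.radians(50); z=np.sin(t)*cx-np.cos(t)*np.array([0,0,1])
go(env,c2w(-110,-90,230),Rz(z,s["tool_rot"][:,0]-0*cx)) 
go(env,c2w(-110,-90,230),Rz(z,cy)); go(env,c2w(-110,-90,230),Rz(z,-cy))
E
```

```text
handle ((-63.50347137451172, -16.36656951904297), (220.43014526367188, 86.63130187988281), 89.9149169921875) [61.51223239 62.99189574]
roller top pts 4566 [[-66.7, -108.9, 130.1], [15.0, -87.7, 139.9], [28.5, -17.8, 264.9]]
[-64.4  -7.3 201.6] [-10.4  24.   79.2   0.   76.7 -96.7] 0.00046580051384623595
t 7.35 shift [ 1.13 -2.07 -0.71] turn [-3.000e-02 -1.091e+01  1.000e-02] F [ 0.3 -1.4 -0.3] grip 0.0005
t 7.35 shift [ 1.13 -2.07 -0.71] turn [-8.52 -8.51 18.23] F [ 0.3 -1.4 -0.3] grip 0.0005
t 7.35 shift [ 1.13 -2.07 -0.71] turn [  8.52  -8.52 -18.3 ] F [ 0.3 -1.4 -0.3] grip 0.0005
```

View pics/w3.png

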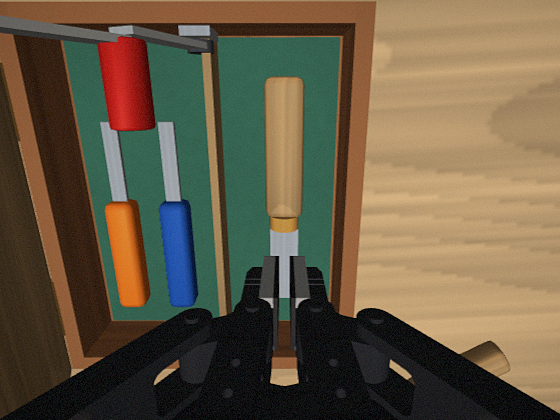

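The gouge lies flat on the green floor, lengthways, at (285,75)–(285,300). The roller is at (127,85), and its measured position matches the expected (21,-90,128).

step_arm(
  steps=[
    {"xyz": [0.2,-0.3,-0.1],"turn": [0,0,0],"gripper": -1},
    {"xyz": [0.3,-0.5,-0.2],"turn": [0,0,0],"gripper": -1},
    {"xyz": [0.3,-0.5,-0.2],"turn": [0,0,0],"gripper": -1},
    {"xyz": [0.2,-0.4,-0.2],"turn": [0,0,0],"gripper": -1},
    {"xyz": [0.13,-0.25,0],"turn": [0,-0.4,0],"gripper": -1},
    {"xyz": [0,0,0],"turn": [0,-0.8,0],"gripper": -1},
    {"xyz": [0,0,0],"turn": [0,-0.9,0],"gripper": -1},
    {"xyz": [0,0,0],"turn": [0,-0.9,0],"gripper": -1},
    {"xyz": [0,0,0],"turn": [0,-0.9,0],"gripper": -1},
    {"xyz": [0,0,0],"turn": [0,-0.9,0],"gripper": -1},
    {"xyz": [0,0,0],"turn": [0,-0.9,0],"gripper": -1},
    {"xyz": [0,0,0],"turn": [0,-0.9,0],"gripper": -1},
    {"xyz": [0,0,0],"turn": [0,-0.9,0],"gripper": -1},
    {"xyz": [0,0,0],"turn": [0,-0.9,0],"gripper": -1},
    {"xyz": [0,0,0],"turn": [0,-0.9,0],"gripper": -1},
    {"xyz": [0,0,0],"turn": [0,-0.9,0],"gripper": -1},
    {"xyz": [0,0,0],"turn": [0,-0.7,0],"gripper": -1},
    {"xyz": [0,0,0],"turn": [0,0,0],"gripper": -1},
    {"xyz": [0,0,0],"turn": [0,0,0],"gripper": -1},
  ],
)

```text
time_s: 8.93
position: [0.4737, 0.0693, 0.2283]
tool_rot: [[0.038, 0.998, -0.05], [0.643, -0.063, -0.763], [-0.765, -0.003, -0.644]]
ft_force: [0.3, 0.1, 0.9]
grip_width: -0.0003
```

```bash
cat >> h.py <<'E'
def tcp_for_tip(tip,z,ahead=.019): return np.asarray(tip)-ahead*z
E
python3 - <<'E'
from h import *
from rig import env
s=env.observe(); print(w2c(s["position"]),s["tool_rot"].round(3).tolist(),s["q"].round(1))
cx,cy=axes(); up=np.array([0,0,1])
t=np.radians(52); z=np.sin(t)*cx-np.cos(t)*up
n=np.array([.93,-.37]) # contact point of roller, facing the tool
c=np.array([21,128])
for nm,back in (("near",-12-25),("touch",-12-2)):
    tip=c+np.array([np.sin(t),-np.cos(t)])*back; print(nm,tip)
    go(env,tcp_for_tip(c2w(tip[0],-86,tip[1]),z),Rz(z,s["tool_rot"][:,0]))
E
```

```text
[-110.1  -85.8  228.3] [[0.038, 0.998, -0.05], [0.643, -0.063, -0.763], [-0.765, -0.003, -0.644]] [ 15.   27.3  84.4 -46.4  89.4 -61.8]
near [ -8.15639788 150.77947459]
t 8.93 shift [-0.14  0.    2.72] turn [-0.04 -0.46  0.  ] F [0.3 0.1 0.9] grip -0.0003
touch [  9.96784945 136.61926065]
t 8.93 shift [-0.16  0.    3.3 ] turn [-0.04 -0.46  0.  ] F [0.3 0.1 0.9] grip -0.0003
```

step_arm(
  steps=[
    {"xyz": [-0.14,0,0.3],"turn": [0,-0.46,0],"gripper": -1},
    {"xyz": [0,0,0.5],"turn": [0,0,0],"gripper": -1},
    {"xyz": [0,0,0.6],"turn": [0,0,0],"gripper": -1},
    {"xyz": [0,0,0.6],"turn": [0,0,0],"gripper": -1},
    {"xyz": [0,0,0.4],"turn": [0,0,0],"gripper": -1},
    {"xyz": [0,0,0.3],"turn": [0,0,0],"gripper": -1},
    {"xyz": [0,0,0.2],"turn": [0,0,0],"gripper": -1},
    {"xyz": [0,0,0.15],"turn": [0,0,0],"gripper": -1},
    {"xyz": [0,0,0.15],"turn": [0,0,0],"gripper": -1},
    {"xyz": [0,0,0.1],"turn": [0,0,0],"gripper": -1},
    {"xyz": [0,0,0.05],"turn": [0,0,0],"gripper": -1},
    {"xyz": [0,0,0],"turn": [0,0,0],"gripper": -1},
  ],
)

```text
time_s: 9.93
position: [0.4674, -0.0399, 0.1511]
tool_rot: [[0.04, 0.998, -0.051], [0.614, -0.064, -0.787], [-0.789, 0.0, -0.615]]
ft_force: [0.1, -0.5, 0.5]
grip_width: 0.0
```

```bash
python3 - <<'E'
from h import *
from rig import env,cams
s=env.observe(); print(w2c(s["position"]),w2c(s["position"]+.019*s["tool_rot"][:,2]),s["ft_force"].round(1))
grab(cams,"wrist","w4"); a=cv2.imread("pics/w4.png"); grab(cams,"side","s4"); b=cv2.imread("pics/s4.png")[130:410,180:460]
cv2.imwrite("pics/m4.png",np.hstack([cv2.resize(a,(400,300)),cv2.resize(b,(300,300))]))
E
```

```text
[ -0.7 -85.4 151.1] [ 14.3 -85.4 139.4] [ 0.1 -0.5  0.5]
```

View pics/m4.png

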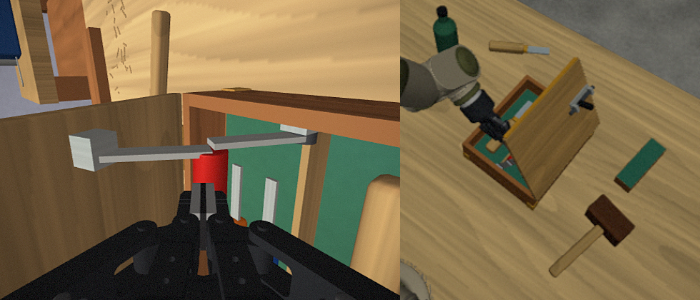

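The wrist view shows the closed fingertips just short of the red roller, and the tool clears the lid. The tip sits about 5 mm high, so I'll shift it along tool x and then press.

step_arm(
  steps=[
    {"xyz": [0.08,0,-0.1],"turn": [0,0,0],"gripper": -1},
    {"xyz": [0.06,0,0.05],"turn": [0,0,0],"gripper": -1},
    {"xyz": [0,0,0.1],"turn": [0,0,0],"gripper": -1},
    {"xyz": [0,0,0.1],"turn": [0,0,0],"gripper": -1},
    {"xyz": [0,0,0.1],"turn": [0,0,0],"gripper": -1},
    {"xyz": [0,0,0.1],"turn": [0,0,0],"gripper": -1},
    {"xyz": [0,0,0],"turn": [0,0,0],"gripper": -1},
  ],
)

```text
time_s: 10.62
position: [0.4667, -0.0481, 0.1375]
tool_rot: [[0.039, 0.998, -0.052], [0.614, -0.065, -0.787], [-0.789, -0.001, -0.615]]
ft_force: [-0.5, -1.0, -0.6]
grip_width: -0.0
```

step_arm(
  steps=[
    {"xyz": [0,0,0.1],"turn": [0,0,0],"gripper": -1},
    {"xyz": [0,0,0.1],"turn": [0,0,0],"gripper": -1},
    {"xyz": [0,0,0],"turn": [0,0,0],"gripper": -1},
  ],
)

```text
time_s: 10.87
position: [0.4663, -0.0539, 0.1326]
tool_rot: [[0.039, 0.998, -0.051], [0.614, -0.065, -0.787], [-0.788, -0.0, -0.615]]
ft_force: [0.0, 0.1, 0.1]
grip_width: 0.0002
```

```bash
python3 - <<'E'
from h import *
from rig import env,cams
s=env.observe(); print(w2c(s["position"]),w2c(s["position"]+.019*s["tool_rot"][:,2]),s["ft_force"].round(1))
A=np.array([*axes(),[0,0,1]]).T*1000
for tag in ("w4","w5"):
    im,d,K,E=grab(cams,"wrist",tag) if tag=="w5" else load(tag)
    C=(world(im,d,K,E)-O)@A; hsv=cv2.cvtColor(im,cv2.COLOR_RGB2HSV)
    red=(d>0)&((hsv[...,0]<6)|(hsv[...,0]>174))&(hsv[...,1]>150)&(C[...,0]>-40)&(abs(C[...,1]+90)<40)
    print(tag,red.sum(),np.percentile(C[red],[5,50,95],axis=0).round(1).tolist())
E
```

```text
[ 13.4 -85.5 132.6] [ 28.3 -85.6 120.9] [0.  0.1 0.1]
w4 2284 [[9.2, -111.6, 124.7], [11.5, -101.5, 135.4], [22.2, -88.7, 141.4]]
w5 2113 [[28.2, -111.4, 111.9], [31.2, -101.1, 124.3], [41.4, -89.5, 129.6]]
```

View pics/w5.png

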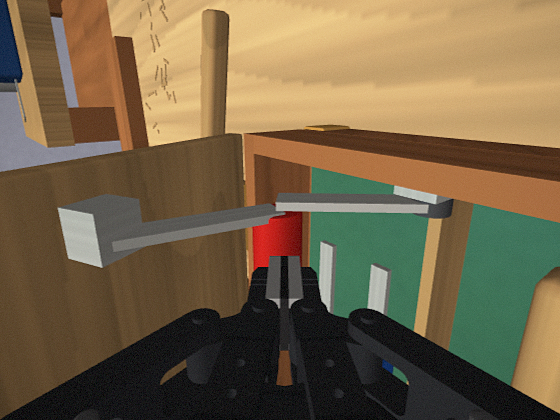

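The roller at (277,235) has moved about 23 mm (+20,-11.5) and the arms now fold past straight. I'll push another 10 mm.

step_arm(
  steps=[
    {"xyz": [0,0,0.1],"turn": [0,0,0],"gripper": -1},
    {"xyz": [0.02,0,0.1],"turn": [0,0,0],"gripper": -1},
    {"xyz": [0.02,0,0.1],"turn": [0,0,0],"gripper": -1},
    {"xyz": [0,0,0],"turn": [0,0,0],"gripper": -1},
    {"xyz": [0,0,0],"turn": [0,0,0],"gripper": -1},
  ],
)

```text
time_s: 11.33
position: [0.4659, -0.062, 0.1242]
tool_rot: [[0.039, 0.998, -0.051], [0.614, -0.064, -0.787], [-0.788, -0.0, -0.615]]
ft_force: [-0.6, 4.5, -0.4]
grip_width: -0.0001
```

```bash
python3 - <<'E'
from h import *
from rig import env,cams
s=env.observe(); print(w2c(s["position"]),w2c(s["position"]+.019*s["tool_rot"][:,2]),s["ft_force"].round(1))
A=np.array([*axes(),[0,0,1]]).T*1000
im,d,K,E=grab(cams,"wrist","w6")
C=(world(im,d,K,E)-O)@A; hsv=cv2.cvtColor(im,cv2.COLOR_RGB2HSV)
red=(d>0)&((hsv[...,0]<6)|(hsv[...,0]>174))&(hsv[...,1]>150)&(C[...,0]>-40)&(abs(C[...,1]+90)<40)
print(red.sum(),np.percentile(C[red],[5,50,95],axis=0).round(1).tolist())
E
```

```text
[ 21.5 -85.5 124.2] [ 36.4 -85.5 112.5] [-0.6  4.5 -0.4]
1960 [[36.1, -111.0, 104.5], [38.6, -100.3, 116.0], [49.9, -89.0, 121.6]]
```

step_arm(
  steps=[
    {"xyz": [0,0,-0.3],"turn": [0,0,0],"gripper": -1},
    {"xyz": [0,0,-0.6],"turn": [0,0,0],"gripper": -1},
    {"xyz": [0,0,-0.7],"turn": [0,0,0],"gripper": -1},
    {"xyz": [0,0,-0.7],"turn": [0,0,0],"gripper": -1},
    {"xyz": [0,0,-0.7],"turn": [0,0,0],"gripper": -1},
    {"xyz": [0,0,-0.7],"turn": [0,0.4,0],"gripper": -1},
    {"xyz": [0,0,-0.6],"turn": [0,0.9,0],"gripper": -1},
    {"xyz": [0,0,-0.5],"turn": [0,0.9,0],"gripper": -1},
    {"xyz": [0,0,-0.5],"turn": [0,0.9,0],"gripper": -1},
    {"xyz": [0,0,-0.5],"turn": [0,0.9,0],"gripper": -1},
    {"xyz": [0,0,-0.5],"turn": [0,0.9,0],"gripper": -1},
    {"xyz": [0,0,-0.3],"turn": [0,0.9,0],"gripper": -1},
    {"xyz": [0,0,0],"turn": [0,0.9,0],"gripper": -1},
    {"xyz": [0,0,0],"turn": [0,0.9,0],"gripper": -1},
    {"xyz": [0,0,0],"turn": [0,0.9,0],"gripper": -1},
    {"xyz": [0,0,0],"turn": [0,0.9,0],"gripper": -1},
    {"xyz": [0,0,0],"turn": [0,0.9,0],"gripper": -1},
    {"xyz": [0,0,0],"turn": [0,0.9,0],"gripper": -1},
    {"xyz": [0,0,0],"turn": [0,0,0],"gripper": -1},
  ],
)

```text
time_s: 12.97
position: [0.4782, 0.128, 0.3026]
tool_rot: [[0.067, 0.998, -0.001], [0.998, -0.067, -0.011], [-0.011, 0.0, -1.0]]
ft_force: [0.3, -0.7, 0.1]
grip_width: -0.0003
```

```bash
python3 - <<'E'
from h import *
from rig import env,cams
s=env.observe(); print(w2c(s["position"]),s["q"].round(1))
cx,cy=axes(); R=Rz([0,0,-1],-cx)
go(env,c2w(-140,-20,370),R); go(env,c2w(60,-20,360),R)
A=np.array([*axes(),[0,0,1]]).T*1000
for n in ("top","side"):
    im,d,K,E=grab(cams,n,n+"7"); C=(world(im,d,K,E)-O)@A
    m=(d>0)&(C[...,0]>-30)&(C[...,0]<115)&(abs(C[...,1])<130)&(C[...,2]>150)&(C[...,2]<330); p=C[m]
    k=p[(abs(p[:,1]+30)<60)]; 
    if len(k)>20: print(n,len(k),"lid slope deg",np.degrees(np.arctan2(-np.polyfit(k[:,2],k[:,0],1)[0],1)),"max z",np.percentile(k[:,2],99),"min x",np.percentile(k[:,0],[1,5]))
E
```

```text
[-169.   -84.9  302.6] [  1.6  14.3  76.7  -0.6  89.  -84.5]
t 12.97 shift [-0.73  1.63 -1.68] turn [ 0.    0.14 -0.07] F [ 0.3 -0.7  0.1] grip -0.0003
t 12.97 shift [-5.73  1.65 -1.37] turn [ 0.    0.14 -0.07] F [ 0.3 -0.7  0.1] grip -0.0003
top 1040 lid slope deg 34.701403068912406 max z 295.25699470639256 min x [-15.36459658 -12.59734775]
side 2322 lid slope deg 34.20925248843289 max z 293.44564927868504 min x [-13.41130938  -6.6023075 ]
```

step_arm(
  steps=[
    {"xyz": [0,0.2,-0.4],"turn": [0,0,0],"gripper": -1},
    {"xyz": [-0.2,0.3,-0.5],"turn": [0,0.14,-0.07],"gripper": -1},
    {"xyz": [-0.5,0.3,-0.5],"turn": [0,0,0],"gripper": -1},
    {"xyz": [-0.7,0.3,-0.1],"turn": [0,0,0],"gripper": -1},
    {"xyz": [-0.7,0.3,0],"turn": [0,0,0],"gripper": -1},
    {"xyz": [-0.7,0.25,0],"turn": [0,0,0],"gripper": -1},
    {"xyz": [-0.7,0,0],"turn": [0,0,0],"gripper": -1},
    {"xyz": [-0.7,0,0],"turn": [0,0,0],"gripper": -1},
    {"xyz": [-0.6,0,0],"turn": [0,0,0],"gripper": -1},
    {"xyz": [-0.4,0,0],"turn": [0,0,0],"gripper": -1},
    {"xyz": [-0.2,0,0],"turn": [0,0,0],"gripper": -1},
    {"xyz": [0,0,0.3],"turn": [0,0,0],"gripper": -1},
    {"xyz": [0,0,0.5],"turn": [0,0,0],"gripper": -1},
    {"xyz": [0,0,0.5],"turn": [0,0,0],"gripper": -1},
    {"xyz": [0,0,0.3],"turn": [0,0,0],"gripper": -1},
    {"xyz": [0,0,0],"turn": [0,0,0],"gripper": -1},
    {"xyz": [0,0,0],"turn": [0,0,0],"gripper": -1},
  ],
)

```text
time_s: 14.48
position: [0.5315, -0.0889, 0.2989]
tool_rot: [[0.058, 0.998, -0.001], [0.998, -0.058, -0.002], [-0.002, -0.001, -1.0]]
ft_force: [-0.3, 0.6, 1.3]
grip_width: -0.0002
```

```bash
python3 - <<'E'
from h import *
from rig import env,cams
s=env.observe(); print(w2c(s["position"]),s["ft_force"].round(1),s["q"].round(1))
for th in range(57,-1,-6):
    t=np.radians(th); u=np.array([-np.cos(t),np.sin(t)]); n=np.array([np.sin(t),np.cos(t)])
    print(th,(np.array([120,85])+232*u+12*n).round(0))
grab(cams,"wrist","w8"); a=cv2.imread("pics/w8.png"); grab(cams,"side","s8"); b=cv2.imread("pics/s8.png")[100:380,180:460]
cv2.imwrite("pics/m8.png",np.hstack([cv2.resize(a,(400,300)),cv2.resize(b,(300,300))]))
E
```

```text
[ 44.3 -18.3 298.9] [-0.3  0.6  1.3] [-2.200e+01  1.900e+01  7.060e+01 -1.000e-01  9.040e+01 -1.087e+02]
57 [  4. 286.]
51 [-17. 273.]
45 [-36. 258.]
39 [-53. 240.]
33 [-68. 221.]
27 [-81. 201.]
21 [-92. 179.]
15 [-101.  157.]
9 [-107.  133.]
3 [-111.  109.]
```

View pics/m8.png

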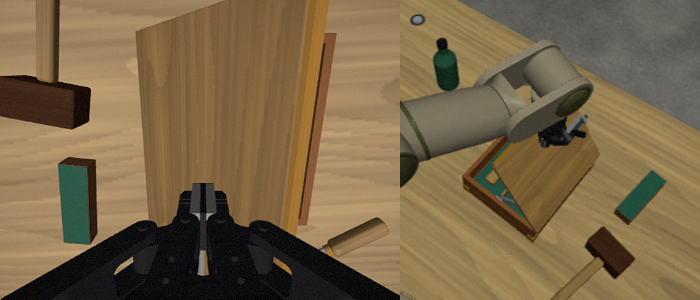

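Wrist view: the tool stands behind the lid's top face near its edge, with the bolt well away. The stay is broken and the lid is already at about 57°. I'll push it down along the arc.

step_arm(
  steps=[
    {"xyz": [0.25,0,0],"turn": [0,0,0],"gripper": -1},
    {"xyz": [0.2,0,0],"turn": [0,0,0],"gripper": -1},
    {"xyz": [0.15,0,0],"turn": [0,0,0],"gripper": -1},
    {"xyz": [0.1,0,0],"turn": [0,0,0],"gripper": -1},
    {"xyz": [0.12,0,0.08],"turn": [0,0,0],"gripper": -1},
    {"xyz": [0.12,0,0.08],"turn": [0,0,0],"gripper": -1},
    {"xyz": [0.12,0,0.08],"turn": [0,0,0],"gripper": -1},
    {"xyz": [0.12,0,0.08],"turn": [0,0,0],"gripper": -1},
    {"xyz": [0.12,0,0.08],"turn": [0,0,0],"gripper": -1},
    {"xyz": [0.12,0,0.09],"turn": [0,0,0],"gripper": -1},
    {"xyz": [0.12,0,0.09],"turn": [0,0,0],"gripper": -1},
    {"xyz": [0.12,0,0.09],"turn": [0,0,0],"gripper": -1},
  ],
)

```text
time_s: 15.58
position: [0.5354, -0.0231, 0.2714]
tool_rot: [[0.059, 0.998, -0.0], [0.998, -0.059, -0.002], [-0.002, -0.0, -1.0]]
ft_force: [2.0, -2.0, 1.0]
grip_width: 0.0003
```

```bash
cat > st.py <<'E'
from h import *
from rig import env
s=env.observe(); print(round(s["time_s"],2),"tcp",w2c(s["position"]),"tip",w2c(s["position"]+.019*s["tool_rot"][:,2]),s["ft_force"].round(1))
E
python3 st.py
```

```text
15.58 tcp [-21.7 -18.5 271.4] tip [-21.6 -18.5 252.4] [ 2. -2.  1.]
```

step_arm(
  steps=[
    {"xyz": [0.13,0,0.14],"turn": [0,0,0],"gripper": -1},
    {"xyz": [0.13,0,0.14],"turn": [0,0,0],"gripper": -1},
    {"xyz": [0.13,0,0.14],"turn": [0,0,0],"gripper": -1},
    {"xyz": [0.125,0,0.15],"turn": [0,0,0],"gripper": -1},
    {"xyz": [0.125,0,0.15],"turn": [0,0,0],"gripper": -1},
    {"xyz": [0.125,0,0.15],"turn": [0,0,0],"gripper": -1},
    {"xyz": [0.108,0,0.165],"turn": [0,0,0],"gripper": -1},
    {"xyz": [0.108,0,0.165],"turn": [0,0,0],"gripper": -1},
    {"xyz": [0.108,0,0.165],"turn": [0,0,0],"gripper": -1},
    {"xyz": [0.09,0,0.175],"turn": [0,0,0],"gripper": -1},
    {"xyz": [0.09,0,0.175],"turn": [0,0,0],"gripper": -1},
    {"xyz": [0.09,0,0.175],"turn": [0,0,0],"gripper": -1},
  ],
)

```text
time_s: 16.58
position: [0.5385, 0.0311, 0.1955]
tool_rot: [[0.059, 0.998, -0.0], [0.998, -0.059, -0.002], [-0.002, -0.0, -1.0]]
ft_force: [1.4, -0.6, 2.3]
grip_width: 0.0003
```

```bash
python3 st.py
```

```text
16.58 tcp [-76.  -18.8 195.5] tip [-76.  -18.8 176.5] [ 1.4 -0.6  2.3]
```

step_arm(
  steps=[
    {"xyz": [0.067,0,0.18],"turn": [0,0,0],"gripper": -1},
    {"xyz": [0.067,0,0.18],"turn": [0,0,0],"gripper": -1},
    {"xyz": [0.067,0,0.18],"turn": [0,0,0],"gripper": -1},
    {"xyz": [0.05,0,0.18],"turn": [0,0,0],"gripper": -1},
    {"xyz": [0.05,0,0.18],"turn": [0,0,0],"gripper": -1},
    {"xyz": [0.05,0,0.18],"turn": [0,0,0],"gripper": -1},
    {"xyz": [0.03,0,0.15],"turn": [0,0,0],"gripper": -1},
    {"xyz": [0.03,0,0.13],"turn": [0,0,0],"gripper": -1},
    {"xyz": [0.03,0,0.13],"turn": [0,0,0],"gripper": -1},
    {"xyz": [0.02,0,0.13],"turn": [0,0,0],"gripper": -1},
    {"xyz": [0.01,0,0.13],"turn": [0,0,0],"gripper": -1},
    {"xyz": [0,0,0.1],"turn": [0,0,0],"gripper": -1},
    {"xyz": [0,0,0.1],"turn": [0,0,0],"gripper": -1},
    {"xyz": [0,0,0],"turn": [0,0,0],"gripper": -1},
    {"xyz": [0,0,0],"turn": [0,0,0],"gripper": -1},
  ],
)

```text
time_s: 17.83
position: [0.5396, 0.0494, 0.1181]
tool_rot: [[0.059, 0.998, -0.0], [0.998, -0.059, -0.002], [-0.002, -0.0, -1.0]]
ft_force: [-0.3, 0.5, 1.2]
grip_width: -0.0002
```

```bash
python3 st.py
```

```text
17.83 tcp [-94.4 -18.8 118.1] tip [-94.3 -18.8  99.1] [-0.3  0.5  1.2]
```

Almost shut; I'll ease down until the force shows contact with the rim.

step_arm(
  steps=[
    {"xyz": [0,0,0.03],"turn": [0,0,0],"gripper": -1},
    {"xyz": [0,0,0.03],"turn": [0,0,0],"gripper": -1},
    {"xyz": [0,0,0.02],"turn": [0,0,0],"gripper": -1},
    {"xyz": [0,0,0],"turn": [0,0,0],"gripper": -1},
    {"xyz": [0,0,0],"turn": [0,0,0],"gripper": -1},
  ],
)

```text
time_s: 18.25
position: [0.5398, 0.0494, 0.116]
tool_rot: [[0.059, 0.998, 0.001], [0.998, -0.059, -0.002], [-0.002, 0.001, -1.0]]
ft_force: [-2.4, 1.0, 8.6]
grip_width: -0.0
```

```bash
python3 st.py
```

```text
18.25 tcp [-94.3 -18.6 116. ] tip [-94.3 -18.6  97. ] [-2.4  1.   8.6]
```

step_arm(
  steps=[
    {"xyz": [0,0,-0.2],"turn": [0,0,0],"gripper": -1},
    {"xyz": [0,0,-0.6],"turn": [0,0,0],"gripper": -1},
    {"xyz": [0,0,-0.8],"turn": [0,0,0],"gripper": -1},
    {"xyz": [-0.3,0.2,-0.6],"turn": [0,0,0],"gripper": -1},
    {"xyz": [-0.6,0.3,-0.2],"turn": [0,0,0],"gripper": -1},
    {"xyz": [-0.6,0.4,0],"turn": [0,0,0],"gripper": -1},
    {"xyz": [-0.4,0.3,0],"turn": [0,0,0],"gripper": -1},
    {"xyz": [0,0.2,0],"turn": [0,0,0],"gripper": -1},
    {"xyz": [0,0,0],"turn": [0,0,0],"gripper": -1},
    {"xyz": [0,0,0],"turn": [0,0,0],"gripper": -1},
  ],
)

```text
time_s: 19.08
position: [0.5909, -0.0289, 0.211]
tool_rot: [[0.059, 0.998, -0.001], [0.998, -0.059, -0.001], [-0.001, -0.001, -1.0]]
ft_force: [0.3, 1.1, -0.8]
grip_width: -0.0002
```

```bash
python3 - <<'E'
from h import *
from rig import env,cams
A=np.array([*axes(),[0,0,1]]).T*1000
for n in ("top","wrist","side"):
    im,d,K,E=grab(cams,n,n+"9"); C=(world(im,d,K,E)-O)@A; hsv=cv2.cvtColor(im,cv2.COLOR_RGB2HSV)
    r=(d>0)&(abs(C[...,0]+20)<35)&(C[...,1]>58)&(C[...,1]<135)
    k=r&(C[...,2]>122)&(C[...,2]<150)&(hsv[...,2]<70); 
    if k.sum()>3: print(n,"knob",k.sum(),np.percentile(C[k],[5,50,95],axis=0).round(1).tolist())
    l=(d>0)&(abs(C[...,0])<115)&(abs(C[...,1])<130)&(C[...,2]<104)&(C[...,2]>85); print(n,"lid z",l.sum(),np.percentile(C[l][:,2],[5,50,95]),"front/back med",[np.median(C[l&(C[...,0]*q>50)][:,2]).round(1) for q in (-1,1)])
a=cv2.imread("pics/wrist9.png"); b=cv2.imread("pics/side9.png")[100:380,180:460]
cv2.imwrite("pics/m9.png",np.hstack([cv2.resize(a,(400,300)),cv2.resize(b,(300,300))]))
cx,cy=axes(); go(env,c2w(-20,45,140.5),Rz([0,0,-1],-cx))
E
python3 st.py
```

```text
top lid z 1606 [ 92.71559616  97.4108378  102.07730404] front/back med [np.float64(97.3), np.float64(97.5)]
wrist lid z 100202 [97.21164564 98.36350307 99.48435322] front/back med [np.float64(98.3), np.float64(98.4)]
side knob 10 [[-22.9, 76.1, 123.4], [-16.1, 78.9, 127.8], [-12.4, 84.1, 133.1]]
side lid z 6113 [ 92.50621604  96.49646949 100.5248704 ] front/back med [np.float64(96.3), np.float64(96.5)]
t 19.23 shift [0.01 0.2  1.77] turn [-0.    0.02  0.05] F [ 0.5  0.1 -0.4] grip -0.0001
19.23 tcp [-19.7  36.9 211.3] tip [-19.6  36.9 192.3] [ 0.5  0.1 -0.4]
```

View pics/m9.png

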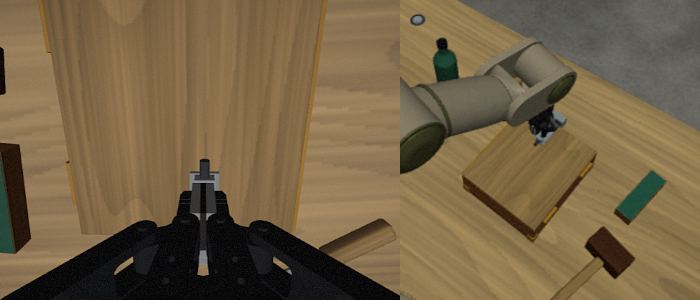

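The right view shows the lid flat and shut, at the same height front and back (97 mm). The wrist view shows the bolt rod and guides at (205,175), directly in line. Descending in front of the knob.

step_arm(
  steps=[
    {"xyz": [0,0.1,0.4],"turn": [0,0,0],"gripper": -1},
    {"xyz": [0,0,0.5],"turn": [0,0,0],"gripper": -1},
    {"xyz": [0,0,0.4],"turn": [0,0,0],"gripper": -1},
    {"xyz": [0,0,0.3],"turn": [0,0,0],"gripper": -1},
    {"xyz": [0,0,0.15],"turn": [0,0,0],"gripper": -1},
    {"xyz": [0,0,0],"turn": [0,0,0],"gripper": -1},
    {"xyz": [0,0.15,0],"turn": [0,0,0],"gripper": -1},
    {"xyz": [0,0.15,0],"turn": [0,0,0],"gripper": -1},
    {"xyz": [0,0.1,0],"turn": [0,0,0],"gripper": -1},
    {"xyz": [0,0.1,0],"turn": [0,0,0],"gripper": -1},
    {"xyz": [0,0.1,0],"turn": [0,0,0],"gripper": -1},
    {"xyz": [0,0.1,0],"turn": [0,0,0],"gripper": -1},
    {"xyz": [0,0.1,0],"turn": [0,0,0],"gripper": -1},
    {"xyz": [0,0.1,0],"turn": [0,0,0],"gripper": -1},
  ],
)

```text
time_s: 20.4
position: [0.6313, -0.032, 0.1413]
tool_rot: [[0.059, 0.998, -0.0], [0.998, -0.059, -0.002], [-0.002, -0.0, -1.0]]
ft_force: [-1.9, -0.4, 1.5]
grip_width: 0.0001
```

```bash
python3 st.py
```

```text
20.4 tcp [-18.7  77.8 141.3] tip [-18.7  77.7 122.3] [-1.9 -0.4  1.5]
```

step_arm(
  steps=[
    {"xyz": [0,0.1,0],"turn": [0,0,0],"gripper": -1},
    {"xyz": [0,0.1,0],"turn": [0,0,0],"gripper": -1},
    {"xyz": [0,0.1,0],"turn": [0,0,0],"gripper": -1},
    {"xyz": [0,0.07,0],"turn": [0,0,0],"gripper": -1},
    {"xyz": [0,0,0],"turn": [0,0,0],"gripper": -1},
    {"xyz": [0,0,0],"turn": [0,0,0],"gripper": -1},
  ],
)

```text
time_s: 20.9
position: [0.646, -0.0329, 0.141]
tool_rot: [[0.059, 0.998, 0.0], [0.998, -0.059, -0.002], [-0.002, 0.0, -1.0]]
ft_force: [0.6, -0.4, -0.6]
grip_width: 0.0003
```

```bash
python3 st.py
```

```text
20.9 tcp [-18.8  92.5 141. ] tip [-18.7  92.5 122. ] [ 0.6 -0.4 -0.6]
```

step_arm(
  steps=[
    {"xyz": [0,0.05,0],"turn": [0,0,0],"gripper": -1},
    {"xyz": [0,0.05,0],"turn": [0,0,0],"gripper": -1},
    {"xyz": [0,0.05,0],"turn": [0,0,0],"gripper": -1},
    {"xyz": [0,0,0],"turn": [0,0,0],"gripper": -1},
  ],
)

```text
time_s: 21.23
position: [0.6501, -0.0331, 0.141]
tool_rot: [[0.059, 0.998, -0.006], [0.998, -0.059, -0.001], [-0.002, -0.006, -1.0]]
ft_force: [-10.9, -0.0, 4.7]
grip_width: 0.0002
```

```bash
python3 st.py
```

```text
21.23 tcp [-18.8  96.6 141. ] tip [-18.8  96.5 122. ] [-10.9  -0.    4.7]
```

The bolt is at its end stop: 11 N, with the tip where a value of 0.035 predicts. Backing off to check.

step_arm(
  steps=[
    {"xyz": [0,-0.2,0],"turn": [0,0,0],"gripper": -1},
    {"xyz": [0,-0.4,0],"turn": [0,0,0],"gripper": -1},
    {"xyz": [0,-0.2,-0.4],"turn": [0,0,0],"gripper": -1},
    {"xyz": [0,-0.2,-0.7],"turn": [0,0,0],"gripper": -1},
    {"xyz": [0,-0.5,-0.7],"turn": [0,0,0],"gripper": -1},
    {"xyz": [0,-0.7,-0.7],"turn": [0,0,0],"gripper": -1},
    {"xyz": [0,-0.8,-0.5],"turn": [0,0,0],"gripper": -1},
    {"xyz": [0.3,-0.8,0],"turn": [0,0,0],"gripper": -1},
    {"xyz": [0.6,-0.7,0],"turn": [0,0,0],"gripper": -1},
    {"xyz": [0.8,-0.5,0],"turn": [0,0,0],"gripper": -1},
    {"xyz": [0.8,-0.3,0],"turn": [0,0,0],"gripper": -1},
    {"xyz": [0.8,0,0],"turn": [0,0,0],"gripper": -1},
    {"xyz": [0.7,0,0],"turn": [0,0,0],"gripper": -1},
    {"xyz": [0.4,0,0],"turn": [0,0,0],"gripper": -1},
    {"xyz": [0.2,0,0],"turn": [0,0,0],"gripper": -1},
    {"xyz": [0,0,0],"turn": [0,0,0],"gripper": -1},
  ],
)

```text
time_s: 22.57
position: [0.4511, 0.1642, 0.2609]
tool_rot: [[0.057, 0.998, 0.0], [0.998, -0.057, -0.001], [-0.001, 0.0, -1.0]]
ft_force: [-0.3, -0.2, 0.7]
grip_width: 0.0
```

```bash
python3 st.py; python3 - <<'E'
from h import *
from rig import cams
A=np.array([*axes(),[0,0,1]]).T*1000
for n in ("top","side"):
    im,d,K,E=grab(cams,n,n+"10"); C=(world(im,d,K,E)-O)@A; hsv=cv2.cvtColor(im,cv2.COLOR_RGB2HSV)
    k=(d>0)&(abs(C[...,0]+20)<35)&(abs(C[...,1]-100)<45)&(C[...,2]>122)&(C[...,2]<150)&(hsv[...,2]<70)
    if k.sum()>3: print(n,"knob",k.sum(),np.percentile(C[k],[5,50,95],axis=0).round(1).tolist())
    l=(d>0)&(abs(C[...,1])<130)&(C[...,2]<106)&(C[...,2]>85); print("lid",[np.median(C[l&(abs(C[...,0]-q)<20)][:,2]).round(1) for q in (-95,0,95)])
a=cv2.imread("pics/top10.png")[110:330,130:430]; b=cv2.imread("pics/side10.png")[100:380,180:460]
cv2.imwrite("pics/m10.png",np.hstack([cv2.resize(a,(450,330)),cv2.resize(b,(330,330))]))
E
```

```text
22.57 tcp [-203.4 -114.3  260.9] tip [-203.4 -114.3  241.9] [-0.3 -0.2  0.7]
top knob 12 [[-26.3, 109.4, 133.9], [-22.7, 114.7, 143.5], [-17.9, 118.5, 148.4]]
lid [np.float64(97.7), np.float64(97.9), np.float64(97.4)]
side knob 41 [[-25.1, 106.2, 123.3], [-18.9, 110.9, 141.1], [-12.9, 119.4, 146.1]]
lid [np.float64(96.4), np.float64(96.6), np.float64(96.5)]
```

View pics/m10.png

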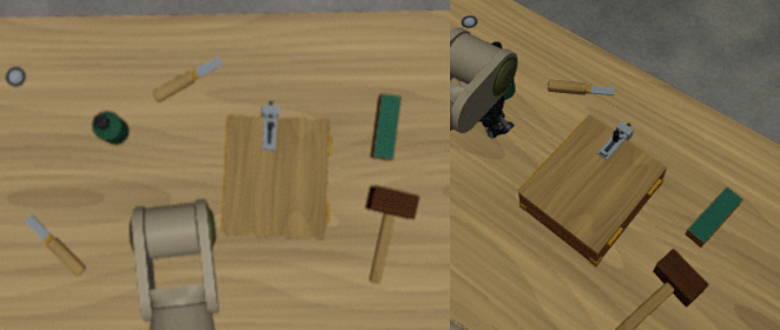

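The lid is flat, with its top at about 97 mm all over. The knob is at y ≈ 115, so the bolt is about 35 mm home and inside the keeper. The mallet, flask, offcut and the other gouges are where they were.

```bash
python3 -c "
from rig import order
print(order.close_job())"
```

```text
the job is handed in; nothing more can be done
None
```

The whole task was done in the order asked, and I handed it in at about 23 s of the 72 s allowed.

- **Gouge:** I took the gouge nearest the robot's base and lowered it into the front bay until light contact with the floor (about 5 N) before letting go. The wrist picture afterwards showed it lying flat and lengthways. My automatic size fit of it in that picture failed because it merged with other points, so I judged that step by eye.
- **Stay:** I pressed the red roller about 34 mm with the tool tilted, and the stay broke. The lid dropped slightly as it did, to about 57 degrees.
- **Lid:** I pushed it down its arc with about 3 N or less until it met the rim, with 8.6 N at the end. Its top measured 96.4–97.9 mm across front, middle and back, against the expected 97 mm, so it is fully shut.
- **Bolt:** I slid it to its end stop, where the force rose to 11 N. The knob measured at y of about 111–115 mm against the expected 115 mm, so about 31–35 mm home, over the 29 mm needed.
- **Bystanders:** The mallet, flask, offcut and the other two gouges looked unmoved in the final pictures. The robot was clear of everything when I handed in.

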